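Click the key carousel round to the blue nazar

ROBOT

A 6-joint arm with a two-finger parallel gripper is mounted at the origin on the work surface. World frame = base frame: x ahead of the robot, y to its left, z up, the work surface at z = 0. Lengths are in mm, angles in rad, forces in N, time in s.
With the tool pointing down it reaches from about 250 to 775 mm from the base axis. Payload 4 kg.
Tool frame: the origin (TCP) lies on the centre line of the jaws, within the pads' length; the fingertips stand 17 mm ahead of it and the grasp point (between the pads) lies 2 mm behind it; z points along the fingers, y is the direction in which the jaws open and shut (so a half turn about z gives the same grasp; the last joint's range is limited). The gripper opens to 94 mm and grips with 3 to 60 N. Pads are 16 mm wide; open, the fingers measure 119 mm over their backs; the gripper's body (75 mm by 177 mm) begins 78 mm behind the grasp point.
Start: joints at [-1.353, 0.087, 1.371, -0, 1.684, -0.103], TCP at [173.427, -521.96, 222.506] pointing down, gripper open.
Joint ranges: [-3.1, 3.1], [-0.76, 2.03], [0.27, 2.55], [-1.08, 4.22], [0.17, 2.65], [-2.57, 2.57]. Speed limits (rad/s): [2.79, 2.79, 3.14, 3.14, 3.14, 3.14].

INTERFACE

Orientations are given as a unit quaternion [w, x, y, z].
In Python, from rig import telemetry, cams, order gives the robot as it stands.
- The arm moves only by the shell command python3 -m creep 'ROWS' [FORCE]. ROWS is JSON, a list of rows, each an object of numbers: "tx", "ty", "tz": the shift along the tool's x, y, z in cm; "ax", "ay", "az": the turn, a rotation vector about the tool's x, y, z in rad; "hand": the opening, from 0 (shut) to 1 (fully open). A call has 1 to 5 rows; each row shifts and turns the pose as measured when the row begins, along the tool's axes as they then stand; what a row does not reach is not made up. A row lasts 1/8 s, in which the tool goes at most 62.5 mm and 10.7 degrees, less where a joint would pass 70% of its speed; a pose out of reach is approached as far as the arm can. A call is refused whole if a number of a shift passes 6.25 or a number of a turn 0.188, either way. A call with a gripper value outside its range is refused whole. The fingers move at their own pace and stop on an object; FORCE is the grip in N (left out, the last holds). Time passes only in rows, so rows that do not move let the fingers close. It gives the time, the measured TCP pose, the force and the opening at its end, in the units of the state.
- telemetry.state(): the state, without advancing time (a new reading comes with each control period).
- cams.grab_frame(name): name is "side" or "top" or "wrist"; returns a dict with "img" (480x640x3 uint8, red, green, blue), "z_map" (480x640 float32, mm along the optical axis (not along the pixel's ray), 0 where there is no reading), "camera_matrix" (3x3 intrinsics, pixels), "view" (4x4, takes a point from world to camera coordinates). Camera axes: x right, y down, z forward; pixel columns grow to the right and rows downward; lengths in mm; the calibration is good to about 2 mm. A picture is of the moment at which its call begins.
- order.hand_in(): hands the job in, once; it reports no verdict.
The state is a dict: "clock": time; "qpos": joint angles; "qvel": joint speeds; "joint_efforts": joint torques, N m; "eef_pos": TCP position; "orientation": TCP orientation; "force": force on the tool from outside, world axes, zero at the start; "wrist_torque": the same for the moment, N m; "grip_width": finger opening in mm.
Only numpy, scipy, OpenCV 4.12 (cv2) and the standard library are available. Lean on these libraries where they do the work, as an engineer would, in place of code of your own. Each camera call takes 0.05 s, during which the arm holds its last target.

TASK

The key carousel by the door shows who is out: set it to the blue nazar disc. With fingertips only, pressing on the turntable or its knurled rim, turn it by friction one click from the middle stop towards the blue nazar disc, so that it clicks into the stop there with its key pocket and yellow mark facing the disc, then let go. Grip and lift nothing, do not touch the brass key fob (it rides along in its pocket), and leave everything else on the bench where it is.

Things in the scene. Friction and masses are not known exactly. Their poses are not given: they have to be found in the camera images.
- carousel_base: Round fixed wooden plinth, 234 mm across, 12 mm high. Origin: centre of its underside, on the turntable's vertical axis. Its -x axis points from the centre to the middle stop (brass pip), where the pocket faces at the start. The two marker discs sit on it 45 degrees either side of that direction: with the joint at +0.785 the pocket faces the marker on its -y side, at -0.785 the one on its +y side.
- carousel (a joint): Turntable angle on the plinth, rad, anticlockwise from above; 0 with the pocket at the middle stop; starts within about 0.06 of 0. Click stops every 45 degrees (0.785 rad) from -2.2 to 2.2. Let go within half a step of a stop, it is drawn into it to about 0.02 rad. About 0.09 N m about the axis carries it over the ridge half-way between two stops.
- deck (a point): Centre of the turntable's top, on its axis, 58 mm above the bench. A disc 140 mm across, from 14 to 58 mm above the bench; dark steel rim 14 mm wide on top; 48 upright aluminium knurl ridges on its side, out to 71 mm radius. Inside the rim the wooden deck is flat, 1.5 mm lower than the rim, bare but for the pocket. Turns with the turntable; -x points to the pocket and the yellow rim mark.
- pocket (a point): Centre of the floor of the key pocket in the turntable, 34 mm from the axis towards the yellow mark: a recess 44 mm (radially) by 32 mm, about 7 mm deep, floor 50 mm above the bench. Axes as deck.
- fob: Brass key fob, a loose tag 34 x 20 x 8 mm with a red patch, lying flat in the pocket. Origin: centre of its underside. Not to be touched.
- nazar_top (a point): Centre of the top of the blue glass nazar disc (rings of blue, white, light blue, black), 36 mm across and 8 mm high, fixed on the plinth 94 mm from the axis, its top about 20 mm above the bench. It is on either side of the middle stop.
- cork_top (a point): Centre of the top of the plain cork disc, 36 mm across and 8 mm high, fixed on the plinth at the other side of the middle stop.
- doorstop: Loose steel doorstop wedge, 112 x 36 x 30 mm. Origin: centre of its underside. Leave it.
- beads: Loose rigid bangle of 18 brown olive-pit beads, 84 mm across, 12 mm high. Origin: centre of its underside. Leave it.
- gel_bottle: Loose clear bottle with a blue cap, 48 mm across, 120 mm high. Origin: centre of its underside. Leave it.
- mug: Loose blue mug, 80 mm across, 90 mm high. Origin: centre of its underside. Leave it.
- tray: Loose grey catch-all tray, 200 x 140 x 22 mm. Origin: centre of its underside. Leave it.
- torch: Loose black and orange pocket torch, 115 mm long, 30 mm across, lying in the tray. Origin: under its middle, at the tray's floor. Leave it.

How it is judged (in metres and radians):
On the way:
1. the fingers press on the carousel (contact force between the fingers and carousel_base above 1 N), for 0.1 s.
At the end, for the whole second after the job is handed in: The turntable rests in the stop at the nazar disc: joint within 0.1 rad of +0.785 (nazar on the plinth's -y side) or of -0.785 (+y side), slower than 0.1 rad/s, with the fob lying in its pocket (within 14 mm of the pocket's centre, within 4 mm of its floor) (((y of nazar_top in the frame of carousel_base below 0 m and value of joint carousel between 0.685 and 0.885 rad) or (y of nazar_top in the frame of carousel_base above 0 m and value of joint carousel between -0.885 and -0.685 rad)) and velocity of joint carousel between -0.1 and 0.1 rad/s and horizontal distance between fob and pocket below 0.014 m and z of fob in the frame of pocket between -0.004 and 0.004 m); the robot touches nothing.
It fails at once if the key fob is touched by the fingers (contact force between the fingers and fob above 0.5 N).
It fails at once if the key fob is lifted out of its pocket (z of fob in the frame of pocket above 0.01 m).
It fails at once if the doorstop, beads, bottle, mug, tray or torch is moved more than 20 mm (distance of any of doorstop, beads, gel_bottle, mug, tray, torch from where it was at the start of the episode above 0.02 m).
It also fails if it takes over 32 s, if anything falls off the work surface, if the arm or the gripper's body presses on something with over 40 N, if the wrist force passes 120 N, or if a joint passes its speed limit or range.

## Working session

There is one attempt and no reset: what is moved stays moved. The work goes in short steps, Python scripts to look and compute and a shell command to move; the robot and the scene stay as the last step left them, time stands still between calls to the robot, and variables do not carry over. Pictures are saved under pics/ and viewed, and the job is handed in when it is done.

```bash
mkdir -p pics; ls; python3 - <<'E'
from rig import telemetry,cams
import cv2,numpy as np
print(telemetry.state())
for n in("top","side"):
    f=cams.grab_frame(n);cv2.imwrite(f"pics/{n}0.png",f["img"][:,:,::-1]);np.savez(f"pics/{n}0.npz",**f);print(n,f["camera_matrix"],f["view"])
E
```

```text
pics
{'clock': 0.0, 'qpos': array([-1.35310989e+00,  8.79645308e-02,  1.37225284e+00, -1.94214821e-05,
        1.68359646e+00, -1.03103831e-01]), 'qvel': array([-3.97785974e-04, -7.91514417e-04, -4.66936997e-05, -4.36525124e-04,
       -5.15674172e-04,  1.51061445e-03]), 'joint_efforts': array([-1.28600463e-03, -3.40184104e+01, -3.02425361e+01,  7.17769540e-02,
        3.31185828e-02, -1.60821328e-04]), 'eef_pos': array([ 173.30006824, -521.44248406,  221.2996532 ]), 'orientation': array([-1.10821189e-03,  9.87163819e-01,  1.59707112e-01, -7.32265516e-05]), 'force': array([-0.37181679, -0.3162982 , -0.45704226]), 'wrist_torque': array([ 0.00439541, -0.00539029,  0.03763719]), 'grip_width': 94.13744858025585}
top [[453.03523416   0.         316.88588155]
 [  0.         453.03523416 240.38597883]
 [  0.           0.           1.        ]] [[ 2.89784054e-02 -9.99539373e-01  9.01628485e-03 -9.51272107e+00]
 [-9.97521987e-01 -2.94960879e-02 -6.38738274e-02  5.47071106e+02]
 [ 6.41103505e-02 -7.14298072e-03 -9.97917251e-01  1.44817000e+03]
 [ 0.00000000e+00  0.00000000e+00  0.00000000e+00  1.00000000e+00]]
side [[596.330966     0.         319.96083761]
 [  0.         596.330966   239.32083495]
 [  0.           0.           1.        ]] [[ 9.94994113e-01 -9.85329517e-02 -1.66724989e-02 -5.76799380e+02]
 [-8.62539690e-02 -7.62502467e-01 -6.41209982e-01  1.10867224e+02]
 [ 5.04674906e-02  6.39438226e-01 -7.67184324e-01  1.54953394e+03]
 [ 0.00000000e+00  0.00000000e+00  0.00000000e+00  1.00000000e+00]]
```

View pics/top0.png

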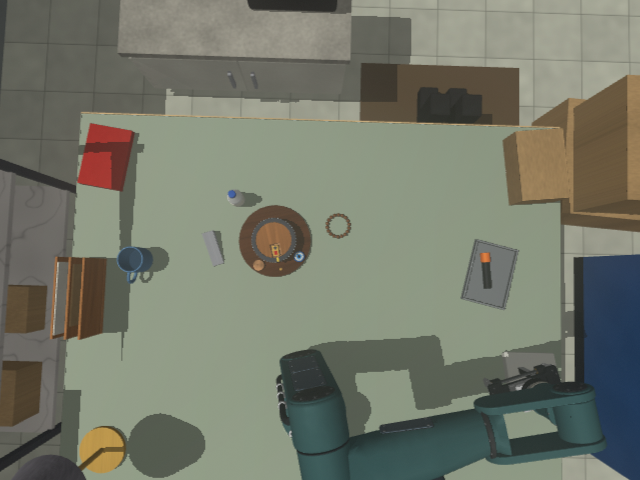

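View pics/side0.png

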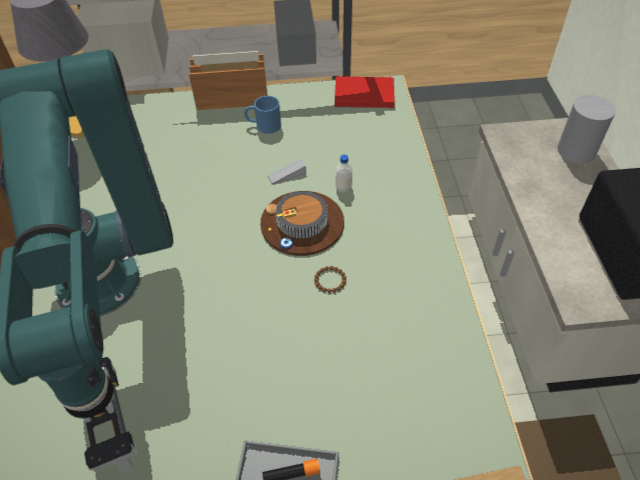

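The top view shows the carousel centred near (275,240), with the nazar near (298,257), the cork near (258,266) and the pip near (281,269). The bottle (235,197), wedge (213,247) and bangle (338,225) stand close around it. Next I'll measure these positions.

```bash
cat > h.py <<'E'
import numpy as np,cv2
def ray(f,u,v,z):
    K=f["camera_matrix"];V=f["view"];R=V[:3,:3];t=V[:3,3]
    c=-R.T@t;d=R.T@np.linalg.solve(K,[u,v,1.]);return c+d*(z-c[2])/d[2]
def proj(f,p):
    q=f["view"][:3,:3]@np.asarray(p,float)+f["view"][:3,3];q=f["camera_matrix"]@q;return q[:2]/q[2]
def cents(m):
    n,l,s,c=cv2.connectedComponentsWithStats(m.astype(np.uint8));return [(s[i,4],c[i].round(1)) for i in range(1,n) if s[i,4]>3]
E
python3 - <<'E'
from h import *
for n,(x0,x1,y0,y1) in dict(top=(180,370,170,300),side=(240,390,140,310)).items():
    f=dict(np.load(f"pics/{n}0.npz"));im=f["img"]
    cv2.imwrite(f"pics/{n}0c.png",cv2.resize(im[y0:y1,x0:x1,::-1],None,fx=4 if n=="top" else 3.5,fy=4 if n=="top" else 3.5,interpolation=cv2.INTER_CUBIC))
    h=cv2.cvtColor(im,cv2.COLOR_RGB2HSV);H,S,Vv=[h[...,i].astype(int) for i in range(3)]
    roi=np.zeros(H.shape,bool);roi[y0:y1,x0:x1]=1
    for nm,m,z in(("blue",(H>95)&(H<125)&(S>120),20),("yellow",(H>18)&(H<32)&(S>140)&(Vv>150),58),("brown",(H<18)&(S>90),12)):
        for a,c in cents(m&roi): print(n,nm,a,c,ray(f,*c,z).round(1))
E
```

```text
top blue 33 [231.4 193.4] [691.5 288.3  20. ]
top blue 6 [298.  255.2] [497.4  66.   20. ]
top yellow 4 [273.8 249.8] [510.9 141.1  58. ]
top yellow 6 [277.3 258.8] [483.  129.2  58. ]
top brown 1751 [270.2 240.2] [543.6 157.9  12. ]
top brown 4 [334.2 215. ] [632.  -47.6  12. ]
top brown 5 [337.8 214.4] [634.4 -59.2  12. ]
top brown 4 [341.8 215. ] [632.8 -72.3  12. ]
top brown 4 [330.5 216.5] [626.8 -35.6  12. ]
top brown 5 [345. 217.] [626.5 -82.9  12. ]
top brown 9 [327.7 221.2] [611.1 -26.9  12. ]
top brown 4 [347.5 220.5] [615.3 -91.4  12. ]
top brown 928 [272.9 238.9] [548.1 149.3  12. ]
top brown 5 [348.6 223.8] [604.6 -95.2  12. ]
top brown 5 [326.6 226.8] [592.7 -23.9  12. ]
top brown 4 [348.5 227.5] [592.5 -95.2  12. ]
top brown 5 [328.2 230.4] [581.1 -29.4  12. ]
top brown 5 [347. 231.] [581.  -90.6  12. ]
top brown 4 [330.5 233.5] [571.2 -37.1  12. ]
top brown 5 [344.4 233.8] [571.6 -82.4  12. ]
top brown 4 [333.5 235.5] [565.  -47.1  12. ]
top brown 4 [341.  235.8] [564.7 -71.5  12. ]
top brown 4 [337.5 236.5] [562.1 -60.2  12. ]
side blue 51 [343.9 158.5] [689.7 371.7  20. ]
side blue 12 [286.  241.5] [494.8  64.9  20. ]
side blue 30 [286.1 245.6] [494.2  50.7  20. ]
side yellow 13 [280.8 213.7] [487.2 132.5  58. ]
side yellow 19 [290.2 213.6] [512.6 129.9  58. ]
side yellow 5 [269.2 228.6] [453.6  82.6  58. ]
side brown 1966 [303.6 229.8] [545.5 107.9  12. ]
side brown 917 [301.9 209.2] [546.9 185.1  12. ]
side brown 232 [330. 279.] [599.2 -65.9  12. ]
```

View pics/top0c.png

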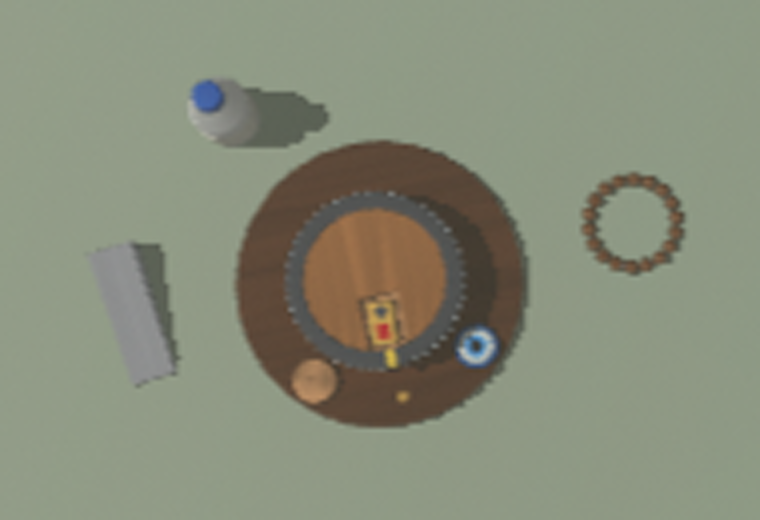

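View pics/side0c.png

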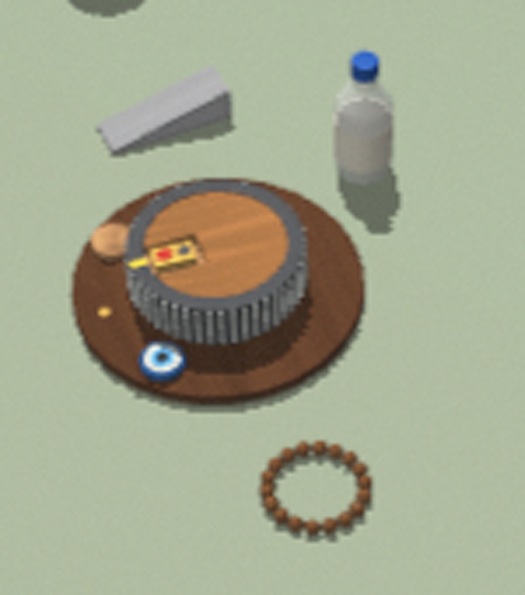

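```bash
cat > tl.py <<'E'
from h import *
from rig import telemetry
from scipy.spatial.transform import Rotation as Ro
def to(x,y,z):
    s=telemetry.state();q=s["orientation"];R=Ro.from_quat([q[1],q[2],q[3],q[0]])
    d=R.inv().apply(np.array([x,y,z])-s["eef_pos"])/10
    print("t",round(s["clock"],2),"pos",s["eef_pos"].round(1),"tool shift cm",d.round(2),"F",s["force"].round(1),"w",round(s["grip_width"],1))
    return R
def vec(x,y,z):
    q=telemetry.state()["orientation"];return Ro.from_quat([q[1],q[2],q[3],q[0]]).inv().apply([x,y,z])
E
python3 - <<'E'
from tl import *
T=dict(np.load("pics/top0.npz"));S=dict(np.load("pics/side0.npz"))
t=lambda u,v,z:ray(T,180+u/4,170+v/4,z).round(1)
s=lambda u,v,z:ray(S,240+u/3.5,140+v/3.5,z).round(1)
print("plinth",t(381.5,284,12),s(217.5,293,12))
print("deck",t(374.5,280,56.5),s(214,245,56.5))
print("naz",t(478,346.5,20),s(161,360,20)); print("cork",t(314,381,20),s(111,240,20))
print("pip",t(403,396,13),s(104,312,13)); print("yel",t(391,357,58),s(138,263,58))
print("bottle",t(222,115,60),s(363,165,0))
R=to(0,0,0);print(R.as_matrix().round(3))
E
```

```text
plinth [541.5 141.   12. ] [543.2 130.5  12. ]
deck [541.8 142.9  56.5] [543.1 141.2  56.5]
naz [492.9  61.   20. ] [494.6  60.2  20. ]
cork [461.3 191.8  20. ] [462.3 189.8  20. ]
pip [451.4 120.5  13. ] [453.  119.9  13. ]
yel [481.7 127.7  58. ] [483.3 127.6  58. ]
bottle [668.4 267.3  60. ] [676.8 270.4   0. ]
t 0.1 pos [ 173.3 -521.5  221.4] tool shift cm [-1.000e-02 -5.491e+01  2.225e+01] F [ 0.3 -0.8  0.7] w 94.2
[[ 0.949  0.315 -0.   ]
 [ 0.315 -0.949  0.002]
 [ 0.    -0.002 -1.   ]]
```

Both views agree: the centre is at about (542.5, 142), the nazar lies at 239° and the pocket at 193°. So it turns anticlockwise. I'll press on the far rim, starting at about -35°.

```bash
python3 -c "
from tl import *
to(592.5,106.8,110)"
python3 -m creep '[{"tx":5,"ty":-3.9,"hand":0},{"tx":5,"ty":-3.9,"hand":0},{"tx":5,"ty":-3.9,"hand":0},{"tx":5,"ty":-3.9,"hand":0},{"tx":5,"ty":-3.9,"hand":0}]' 20
python3 -c "
from tl import *
to(592.5,106.8,110)"
```

```text
t 0.1 pos [ 173.3 -521.5  221.4] tool shift cm [ 59.59 -46.38  11.24] F [ 0.3 -0.8  0.7] w 94.2
t 0.1 pos [ 173.3 -521.5  221.4] tool shift cm [ 59.59 -46.38  11.24] F [ 0.3 -0.8  0.7] w 94.2schema error: expected keys tx, ty, tz, ax, ay, az, hand
```

```bash

python3 -m creep '[{"tx":5,"ty":-3.7,"tz":0,"ax":0,"ay":0,"az":0,"hand":0},{"tx":5,"ty":-3.7,"tz":0,"ax":0,"ay":0,"az":0,"hand":0},{"tx":5,"ty":-3.7,"tz":0,"ax":0,"ay":0,"az":0,"hand":0},{"tx":5,"ty":-3.7,"tz":0,"ax":0,"ay":0,"az":0,"hand":0},{"tx":5,"ty":-3.7,"tz":0,"ax":0,"ay":0,"az":0,"hand":0}]' 20
python3 -c "
from tl import *
to(592.5,106.8,110)"
```

```text
clock: 0.72
eef_pos: [352.4, -265.8, 218.1]
orientation: [-0.004, 0.988, 0.155, -0.001]
force: [0.1, 0.3, 0.0]
grip_width: 47.2
t 0.72 pos [ 352.4 -265.8  218.1] tool shift cm [ 34.26 -28.04  11.03] F [0.1 0.3 0. ] w 47.2
```

```bash

python3 -m creep '[{"tx":5,"ty":-4,"tz":0,"ax":0,"ay":0,"az":0,"hand":0},{"tx":5,"ty":-4,"tz":0,"ax":0,"ay":0,"az":0,"hand":0},{"tx":5,"ty":-4,"tz":0,"ax":0,"ay":0,"az":0,"hand":0},{"tx":5,"ty":-4,"tz":0,"ax":0,"ay":0,"az":0,"hand":0},{"tx":5,"ty":-4,"tz":0,"ax":0,"ay":0,"az":0,"hand":0}]'
python3 -c "
from tl import *
to(592.5,106.8,110)"
```

```text
clock: 1.35
eef_pos: [522.8, -3.8, 217.8]
orientation: [-0.004, 0.988, 0.155, -0.001]
force: [-0.0, -0.4, 0.4]
grip_width: 0.8
t 1.35 pos [522.8  -3.8 217.8] tool shift cm [10.03 -8.32 10.83] F [-0.  -0.4  0.4] w 0.8
```

```bash

python3 -m creep '[{"tx":4.5,"ty":-3.7,"tz":2,"ax":0,"ay":0,"az":0,"hand":0},{"tx":4,"ty":-3.5,"tz":3,"ax":0,"ay":0,"az":0,"hand":0},{"tx":1.5,"ty":-1.2,"tz":3,"ax":0,"ay":0,"az":0,"hand":0},{"tx":0,"ty":0,"tz":2,"ax":0,"ay":0,"az":0,"hand":0}]'
python3 -c "
from tl import *
to(592.5,106.8,80)
from rig import cams
for n in('wrist','side'):
  f=cams.grab_frame(n);cv2.imwrite(f'pics/{n}1.png',f['img'][:,:,::-1])"
```

```text
clock: 1.85
eef_pos: [595.0, 115.1, 115.5]
orientation: [-0.004, 0.987, 0.158, -0.0]
force: [-0.8, -0.9, -0.5]
grip_width: 0.4
t 1.85 pos [595.  115.1 115.5] tool shift cm [-0.5   0.74  3.55] F [-0.8 -0.9 -0.5] w 0.4
```

View pics/wrist1.png

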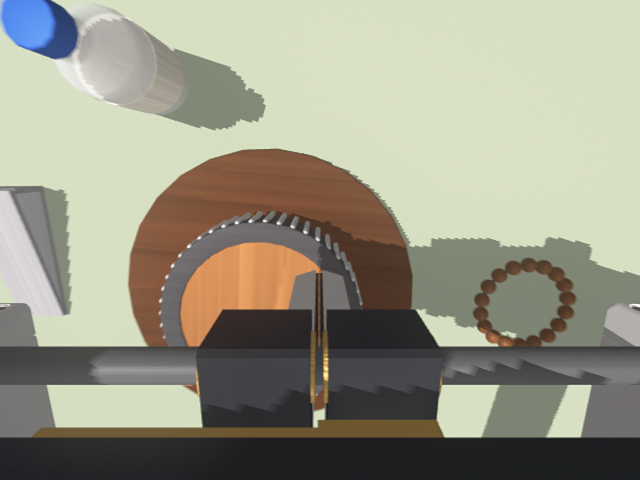

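View pics/side1.png

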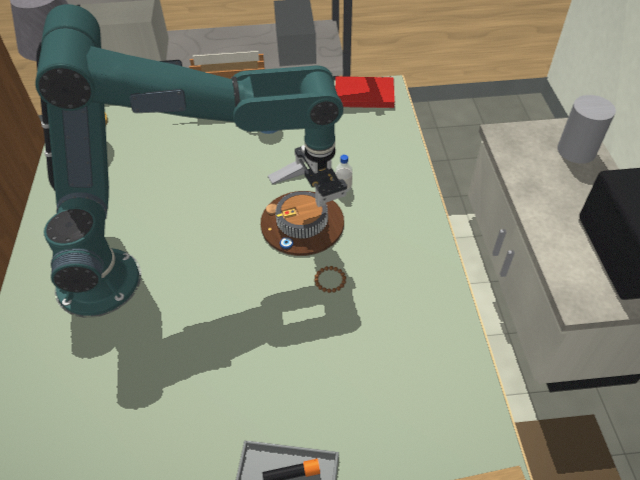

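The wrist view shows the closed fingertips at about (320,290), over the rim's far-right part. The bottle and bangle are well clear. I'll descend gently now.

```bash

python3 -m creep '[{"tx":-0.4,"ty":0.7,"tz":2.2,"ax":0,"ay":0,"az":0,"hand":0},{"tx":0,"ty":0,"tz":0.8,"ax":0,"ay":0,"az":0,"hand":0},{"tx":0,"ty":0,"tz":0.4,"ax":0,"ay":0,"az":0,"hand":0}]'
python3 -c "
from tl import *
to(592.5,106.8,75)"
```

```text
clock: 2.33
eef_pos: [592.7, 105.6, 82.2]
orientation: [-0.003, 0.988, 0.157, -0.001]
force: [-0.6, -0.0, 0.6]
grip_width: 0.4
t 2.33 pos [592.7 105.6  82.2] tool shift cm [ 0.02 -0.11  0.72] F [-0.6 -0.   0.6] w 0.4
```

```bash

python3 -m creep '[{"tx":0,"ty":0,"tz":0.5,"ax":0,"ay":0,"az":0,"hand":0},{"tx":0,"ty":0,"tz":0.3,"ax":0,"ay":0,"az":0,"hand":0},{"tx":0,"ty":0,"tz":0.2,"ax":0,"ay":0,"az":0,"hand":0}]'
python3 -m creep '[{"tx":0,"ty":0,"tz":0.2,"ax":0,"ay":0,"az":0,"hand":0}]'
```

```text
clock: 2.7
eef_pos: [594.2, 106.1, 75.3]
orientation: [-0.004, 0.988, 0.157, 0.002]
force: [-2.4, 1.1, 7.7]
grip_width: 0.4
clock: 2.82
eef_pos: [594.7, 106.7, 75.2]
orientation: [-0.004, 0.988, 0.157, 0.003]
force: [-1.9, 0.3, 6.8]
grip_width: 0.5
```

```bash

python3 -m creep '[{"tx":0.2,"ty":-0.2,"tz":0.4,"ax":0,"ay":0,"az":0,"hand":0},{"tx":0.4,"ty":-0.3,"tz":0.4,"ax":0,"ay":0,"az":0,"hand":0},{"tx":0.4,"ty":-0.35,"tz":0.4,"ax":0,"ay":0,"az":0,"hand":0},{"tx":0.35,"ty":-0.4,"tz":0.4,"ax":0,"ay":0,"az":0,"hand":0}]'
python3 -c "
from tl import *
s=telemetry.state();d=s['eef_pos'][:2]-[542.5,141.8];print(np.hypot(*d),np.degrees(np.arctan2(d[1],d[0])))
from rig import cams
f=cams.grab_frame('side');cv2.imwrite('pics/side2.png',cv2.resize(f['img'][140:310,240:390,::-1],None,fx=3.5,fy=3.5))"
```

```text
clock: 3.32
eef_pos: [607.8, 124.8, 75.2]
orientation: [-0.004, 0.987, 0.157, 0.01]
force: [-4.0, -0.1, 11.2]
grip_width: 0.4
67.43927586900116 -14.631910101199466
```

View pics/side2.png

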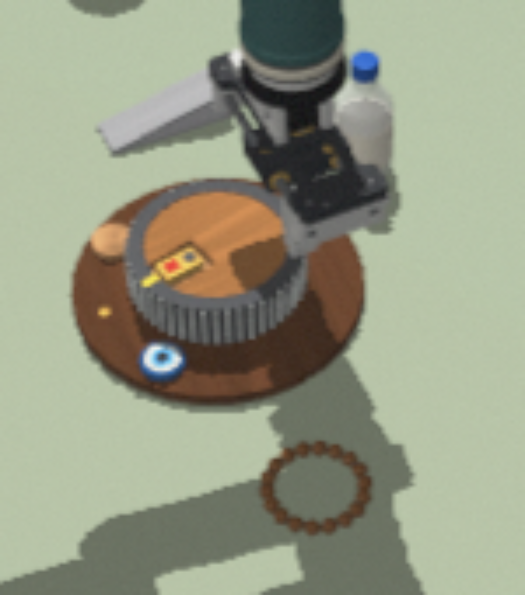

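The turntable follows: the yellow mark has moved towards the nazar, now at about (150,281) in the crop. I'll continue the arc, pulling slightly inward.

```bash

python3 -m creep '[{"tx":0.13,"ty":-0.5,"tz":0.4,"ax":0,"ay":0,"az":0,"hand":0},{"tx":0.07,"ty":-0.52,"tz":0.4,"ax":0,"ay":0,"az":0,"hand":0},{"tx":0.05,"ty":-0.5,"tz":0.4,"ax":0,"ay":0,"az":0,"hand":0}]'
python3 -c "
from tl import *
s=telemetry.state();d=s['eef_pos'][:2]-[542.5,141.8];print(np.hypot(*d),np.degrees(np.arctan2(d[1],d[0])))
from rig import cams
f=cams.grab_frame('side');cv2.imwrite('pics/side3.png',cv2.resize(f['img'][140:310,240:390,::-1],None,fx=3.5,fy=3.5))
h=cv2.cvtColor(f['img'],cv2.COLOR_RGB2HSV).astype(int)
m=(h[...,0]>18)&(h[...,0]<32)&(h[...,1]>140)&(h[...,2]>150);m[:,:240]=0;m[:,390:]=0;m[:140]=0;m[310:]=0
for a,c in cents(m):
  p=ray(f,*c,58);print(a,c,p.round(1),np.degrees(np.arctan2(p[1]-141.8,p[0]-542.5))%360)
"
```

```text
clock: 3.75
eef_pos: [611.3, 143.0, 75.3]
orientation: [-0.005, 0.987, 0.158, 0.019]
force: [-3.5, 0.3, 10.3]
grip_width: 0.2
68.78029326303981 1.0283819547251654
41 [291.8 218.7] [515.6 110.9  58. ] 228.94293175800675
5 [269.2 228.6] [453.6  82.6  58. ] 213.67390232645909
```

View pics/side3.png

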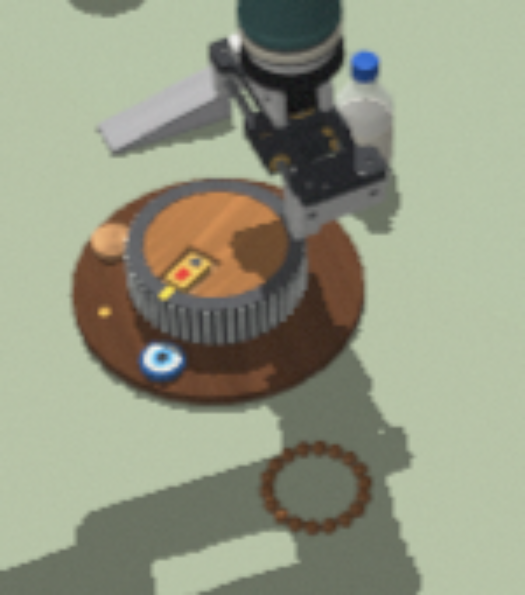

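The turntable is at about 229°, past the half-way ridge, and the target is 239°. Two more rows, then lift off.

```bash

python3 -m creep '[{"tx":-0.1,"ty":-0.5,"tz":0.35,"ax":0,"ay":0,"az":0,"hand":0},{"tx":-0.1,"ty":-0.5,"tz":0.25,"ax":0,"ay":0,"az":0,"hand":0},{"tx":0,"ty":0,"tz":-1,"ax":0,"ay":0,"az":0,"hand":0},{"tx":0,"ty":0,"tz":-2,"ax":0,"ay":0,"az":0,"hand":0},{"tx":0,"ty":0,"tz":-4,"ax":0,"ay":0,"az":0,"hand":0}]'
python3 -m creep '[{"tx":0,"ty":0,"tz":-5,"ax":0,"ay":0,"az":0,"hand":0},{"tx":0,"ty":2,"tz":-2,"ax":0,"ay":0,"az":0,"hand":0},{"tx":0,"ty":0,"tz":0,"ax":0,"ay":0,"az":0,"hand":0},{"tx":0,"ty":0,"tz":0,"ax":0,"ay":0,"az":0,"hand":0}]'
python3 -c "
from tl import *
from rig import cams
for k in range(2):
  f=cams.grab_frame('side')
  h=cv2.cvtColor(f['img'],cv2.COLOR_RGB2HSV).astype(int)
  m=(h[...,0]>18)&(h[...,0]<32)&(h[...,1]>140)&(h[...,2]>150);m[:,:240]=0;m[:,390:]=0;m[:140]=0;m[310:]=0
  for a,c in cents(m):
    p=ray(f,*c,58);print(a,c,p.round(1),np.degrees(np.arctan2(p[1]-141.8,p[0]-542.5))%360)
cv2.imwrite('pics/side4.png',cv2.resize(f['img'][140:310,240:390,::-1],None,fx=3.5,fy=3.5))
"
```

```text
clock: 4.42
eef_pos: [603.9, 152.1, 142.8]
orientation: [-0.005, 0.987, 0.159, 0.02]
force: [1.3, 0.2, -0.0]
grip_width: 0.5
clock: 4.92
eef_pos: [608.0, 131.9, 218.3]
orientation: [-0.006, 0.987, 0.159, 0.023]
force: [-0.5, -0.2, 0.1]
grip_width: 0.2
48 [294.  219.6] [521.3 107.   58. ] 238.5918161291346
5 [269.2 228.6] [453.6  82.6  58. ] 213.67390232645909
48 [294.  219.7] [521.3 106.7  58. ] 238.82260089660332
4 [269.  228.8] [453.1  81.9  58. ] 213.79351395844338
```

View pics/side4.png

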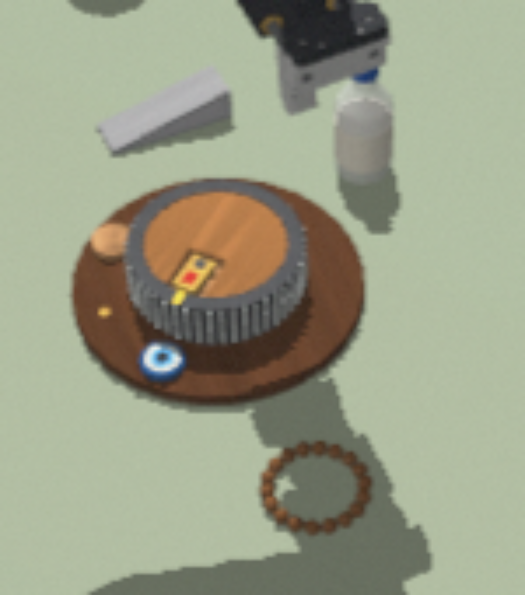

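The mark and fob now point at about 238.7°, against 239° for the nazar. The reading is stable, the fob is in its pocket, the fingers are clear at z 218 mm and the neighbouring objects haven't moved. Handing in.

```bash
python3 -c "
from rig import order
print(order.hand_in())"
```

```text
the job is handed in; nothing more can be done
None
```

The carousel is set to the blue nazar disc and the job is handed in; it reported no verdict. I pressed the closed fingertips on the far side of the steel rim with about 7–11 N, opposite the pocket. From there I dragged the turntable anticlockwise by friction, about 45°, and lifted off at around 4 s.

**Last checks:**
- **Stop:** two side-camera readings put the mark and fob at 238.6° and 238.8°, against about 239° for the nazar disc. The turntable was not visibly moving.
- **Fob:** it looked to be lying in its pocket. I judged this by eye and did not measure its height.
- **Fingers:** they were clear of everything, at z 218 mm with about zero force.
- **Other objects:** the bottle, doorstop and beads looked unmoved in the last picture. The mug, tray and torch were outside that picture, and the arm did not work near them.

During the drag the fingertips drifted outward, from about 63 to 69 mm radius, and the tool tilted by about 0.04 rad. They stayed on the rim, and no check failed or disagreed.

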